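Find the hidden catch of the medicine box

ROBOT

A 6-joint arm with a two-finger parallel gripper is mounted at the origin on a cart in front of the work surface, level with it; the furniture and walls round the work are solid. World frame = base frame: x ahead of the robot, y to its left, z up, the work surface at z = 0. Lengths are in m, angles in rad, forces in N, time in s.
With the tool pointing down it reaches from about 0.3 to 0.85 m from the base axis. Payload 4.2 kg.
Tool frame: the origin (TCP) lies between the finger pads; the fingertips stand 11 mm ahead of it and the grasp point (between the pads) lies 8 mm behind it; z points along the fingers, y is the line along which they close (so a half turn about z gives the same grasp; the last joint's range is limited). The gripper opens to 91 mm and grips with 3 to 60 N. Pads are 32 mm wide; open, the fingers measure 118 mm over their backs; the gripper's body (76 mm by 178 mm) begins 60 mm behind the grasp point.
Start: joints at [-1.207, 0.32, 1.565, -0, 1.257, -0.02], TCP at [0.215, -0.533, 0.225] pointing down, gripper open.
Joint ranges: [-3.11, 3.11], [-0.84, 2.01], [0.21, 2.61], [-1.34, 4.49], [0.05, 2.63], [-2.56, 2.56]. Speed limits (rad/s): [2.57, 2.57, 3.14, 3.14, 3.14, 3.14].

INTERFACE

Orientations are given as a unit quaternion [x, y, z, w].
In Python, from station import bot gives the robot as it stands.
- The arm moves only by the tool servo_tool, never from a script. Its arguments are lists of equal length, an entry for each row: "linear": the shift along the tool's x, y, z normalised to -1 to 1, where 1 is 4 cm, a list of three; "twist": the turn about the tool's z normalised to -1 to 1, where 1 is 6 degrees. A call has 1 to 12 rows; each row shifts and turns the commanded pose from where the row before left it, along the tool's axes as they then stand; what a row does not reach is not made up. A row lasts 1/12 s, in which the tool goes at most 41.7 mm and 7.16 degrees, less where a joint would pass 70% of its speed; a pose out of reach is approached as far as the arm can. A call with a number of a shift or a turn outside -1 to 1 is refused whole. A call with a gripper value outside its range is refused whole. "grip" is the gripper's target within -1 to 1 (shut at 1, half-way at 0, fully open at -1), set as the call begins (left out, the last holds). The fingers move at their own pace and stop on an object; the grip force is fixed at half the most. Time passes only in rows, so rows that do not move let the fingers close. It gives the time, the measured TCP pose, the force, the opening and the grip force at its end, in the units of the state.
- bot.get_state(): the state, without advancing time (a new reading comes with each control period).
- bot.grab_frame(name): name is "scene" or "top" or "wrist"; returns (picture, depth): 400x640x3 uint8, red, green, blue; 400x640 float32, m along the optical axis (not along the pixel's ray), 0 where there is no reading.
- bot.camera_model(name): a dict with "fx", "fy", "cx", "cy" (pixels), "distortion" ([k1, k2, p1, p2, k3] as OpenCV has them; the pictures are not rectified), "R" (3x3) and "t" (3): a world point X has camera coordinates R X + t. Camera axes: x right, y down, z forward; pixel columns grow to the right and rows downward; lengths in m; the calibration is good to about 2 mm. A picture is of the moment at which its call begins: read the wrist's pose just before it. camera_model takes no time and is no camera call; for the wrist camera it gives the pose at the moment of the call.
- bot.finish_job(): hands the job in; it is judged then, once.
The state is a dict: "time_s": time; "joint_positions": joint angles; "joint_velocities": joint speeds; "effort": joint torques, N m; "eef_pos": TCP position; "tool_rot": TCP orientation; "force": force on the tool from outside, world axes, zero at the start; "moment": the same for the moment, N m; "opening": finger opening in m; "finger_force": force on a finger pad.
Only numpy, scipy, OpenCV 4.12 (cv2) and the standard library are available. Lean on these libraries where they do the work, as an engineer would, in place of code of your own. Each camera call takes 0.05 s, during which the arm holds its last target. There are 200 camera calls.

TASK

Open the child-safe medicine box: with your fingertips feel along the groove in its grey top for the hidden flush button, press it down until the white lid springs open by itself, then take your hand away. Only press; do not pick up or push aside any of the things standing around.

Things in the scene. Friction and masses are not known exactly. Their poses are not given: they have to be found in the camera images.
- medicine_box: White medicine box fixed to the worktop, 180 deep (x) by 330 wide (y) by 60 mm high; origin under its centre, x away from the robot at yaw 0. The front half of its top is a fixed grey deck with a groove, the rear half a white lid with a green cross. The lid's front edge lies 43 mm behind (+x) the groove's centre line.
- groove (a point): Middle of the groove, on its floor (59 mm above the worktop); axes as the box's. The groove is 140 mm long (y), 46 mm wide (x), 1 mm deep. Its floor is rigid but for the hidden button: a plate of the same grey, as wide as the groove and 46 mm long along it, sunk 2 mm below the groove's floor, its centre anywhere up to 40 mm to either side of this point along y.
- catch (a joint): How far the hidden button is pressed down, m: 0 at rest, 0.006 at its stop. A spring resists with about 2 N at first and 5.5 N at the stop; at about 0.0045 the lid is freed. It rises again when let go. The fingertips must lie wholly on the button, clear of the rigid floor beside it.
- lid (a joint): Angle of the lid, rad: 0 shut, up to 1.5 standing open. Hinged along the rear edge of the box, 90 mm from its front edge; held shut by the catch. Once freed it swings up and back under its own spring in about 1 s and stays open.
- spice_jar: Loose glass spice jar with a yellow cap, 44 mm across, 96 mm high, left of the box; origin at its underside. A bystander.
- garlic_bulb: Loose garlic bulb, 55 mm, left of the box; origin at its underside. A bystander.
- yellow_peeler: Loose peeler with a yellow handle, 170x25x18 mm, lying right of the box; origin at its underside. A bystander.
- soap: Loose cream soap bar, 51x76x24 mm, right of the box; origin at its underside. A bystander.

How it is judged:
On the way:
1. the hidden button is pressed in by at least 3.5 mm (value of joint catch above 0.0035 m).
At the end, for the whole second after the job is handed in: The lid stands open by more than 1.2 rad and is at rest, and the jar, garlic, peeler and soap are within 30 mm of where they started (value of joint lid above 1.2 rad and velocity of joint lid below 0.1 rad/s and distance of each of spice_jar, garlic_bulb, yellow_peeler, soap from where it was at the start of the episode below 0.03 m); the robot touches nothing.
It fails at once if a bystander is pushed aside or picked up (moved more than 30 mm) (distance of any of spice_jar, garlic_bulb, yellow_peeler, soap from where it was at the start of the episode above 0.03 m).
It also fails if it takes over 51 s, if anything falls off the work surface, if the arm or the gripper's body presses on something with over 40 N, if the wrist force passes 120 N, or if a joint passes its speed limit or range.

## Working session

There is one attempt and no reset: what is moved stays moved. The work goes in short steps, Python scripts to look and compute and a tool call to move; the robot and the scene stay as the last step left them, time stands still between calls to the robot, and variables do not carry over. Pictures are saved under pics/ and viewed, at most 10 in all, crops included, and the job is handed in when it is done.

Besides the shell and the picture viewer there is one more tool, called as name(argument=value, ...) on one line, values as JSON. servo_tool: Moves the arm, as the interface text tells. Scaled input: -1 to 1 covers 4 cm each way for a shift and 6 degrees each way for a turn. Its arguments: {"type":"object","properties":{"linear":{"type":"array"},"twist":{"type":"array"},"grip":{"type":"number"}},"required":["linear","twist"]}

```bash
mkdir -p pics; python3 - <<'E'
from station import bot
import cv2,numpy as np
s=bot.get_state();print(s['time_s'],s['eef_pos'],s['tool_rot'],s['opening'],s['force'])
for n in('top','scene'):
    m=bot.camera_model(n);p,d=bot.grab_frame(n)
    cv2.imwrite(f'pics/{n}.png',p[:,:,::-1]);np.savez(f'{n}.npz',p=p,d=d,**{k:np.array(v) for k,v in m.items()})
E
```

```text
0.0 [ 0.21511142 -0.53272079  0.22412565] [ 9.81643868e-01  1.90721044e-01 -1.71074196e-04 -8.77641781e-04] 0.09108964953022068 [0.36857321 0.03952341 0.12468974]
```

View pics/top.png

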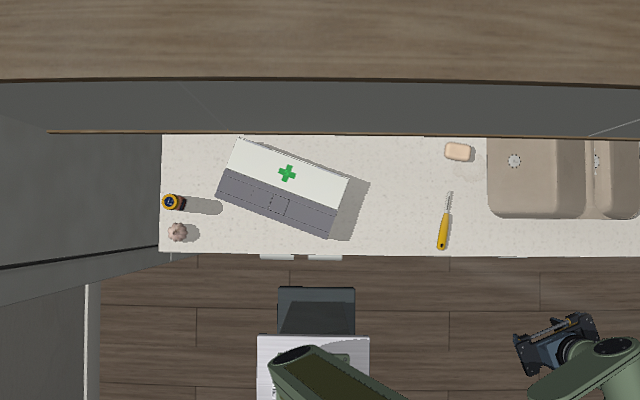

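The top view shows the box at about (285,188), grey deck on the robot side, with a faint square outline near (279,205) in the groove. The jar is at (173,202), garlic (177,232), peeler (445,225) and soap (459,151).

```bash
cat > h.py <<'E'
import numpy as np,cv2
def ray(m,uv,z):
    K=np.array([[m['fx'],0,m['cx']],[0,m['fy'],m['cy']],[0,0,1]],float)
    q=cv2.undistortPoints(np.array(uv,float).reshape(-1,1,2),K,np.array(m['distortion'],float)).reshape(-1,2)
    R=np.array(m['R']);t=np.array(m['t']);c=-R.T@t
    d=np.c_[q,np.ones(len(q))]@R
    return c+d*((z-c[2])/d[:,2])[:,None]
E
python3 - <<'E'
from h import *
m=np.load('top.npz');p=m['p']
c=p[125:255,200:385,::-1];cv2.imwrite('pics/c1.png',cv2.resize(c,None,fx=4.3,fy=4.3,interpolation=cv2.INTER_CUBIC))
hsv=cv2.cvtColor(p,cv2.COLOR_RGB2HSV)
g=((hsv[...,0]>50)&(hsv[...,0]<75)&(hsv[...,1]>150)).astype(np.uint8);g[300:]=0
v,u=np.nonzero(g);print('cross',u.mean(),v.mean(),ray(m,[[u.mean(),v.mean()]],.06))
print(ray(m,[[279,205],[229,169],[341,207],[330,239],[217,192],[239,137],[350,179]],.06).round(3))
print('cam',-m['R'].T@m['t'])
print(p[205,279],p[195,240],p[230,320])
E
```

```text
cross 286.5037037037037 173.14074074074074 [[0.60545255 0.07651719 0.06      ]]
[[ 0.518  0.095  0.06 ]
 [ 0.615  0.235  0.06 ]
 [ 0.515 -0.073  0.06 ]
 [ 0.428 -0.044  0.06 ]
 [ 0.551  0.266  0.06 ]
 [ 0.704  0.21   0.06 ]
 [ 0.592 -0.097  0.06 ]]
cam [ 0.47496435 -0.01837617  1.30584336]
[121 120 126] [119 118 124] [128 127 133]
```

View pics/c1.png

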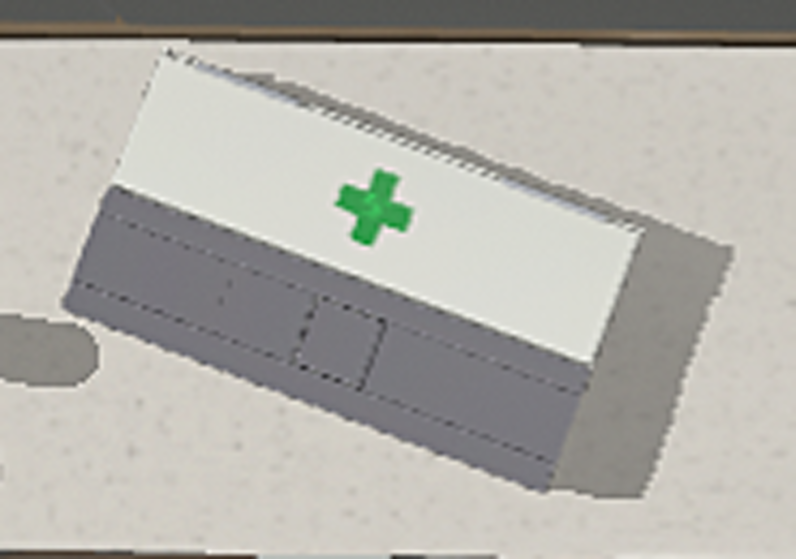

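View pics/scene.png

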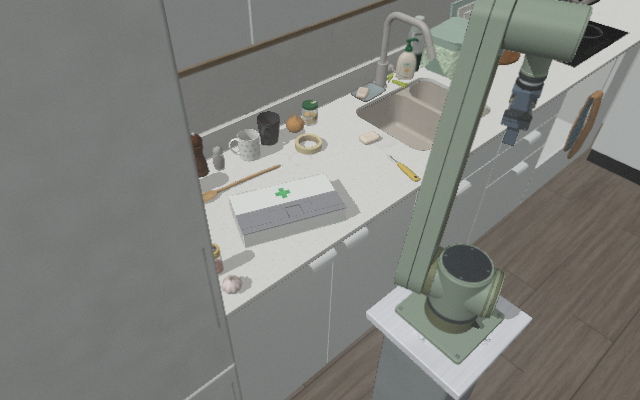

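The outlined square sits at crop (341,342), about (0.518, 0.095), with box yaw about -21.6°. I'll hover above it with the gripper shut and tool y along the groove.

servo_tool(linear=[[0.7,-0.64,0],[0.7,-0.64,0],[0.7,-0.64,0],[0.7,-0.64,0],[0.7,-0.64,0],[0.7,-0.64,0],[0.7,-0.64,0],[0.7,-0.64,0],[0.7,-0.64,0],[0.7,-0.64,0],[0.7,-0.64,0],[0.7,-0.64,0]], twist=[0,0,0,0,0,0,0,0,0,0,0,0], grip=1)

```text
time_s: 1.1
eef_pos: [0.412, -0.1206, 0.2248]
tool_rot: [0.982, 0.191, -0.0, 0.0]
force: [1.2, -1.1, -0.0]
opening: 0.0141
finger_force: 0.0
```

servo_tool(linear=[[0.7,-0.64,0],[0.7,-0.64,0],[0.7,-0.64,0],[0.7,-0.64,0],[0.7,-0.64,0],[0.7,-0.64,0],[0,0,0],[0,0,0]], twist=[0,0,0,0,0,0,0,0])

```text
time_s: 1.77
eef_pos: [0.5102, 0.0843, 0.2241]
tool_rot: [0.981, 0.192, -0.001, 0.0]
force: [-0.6, -0.3, 0.2]
opening: 0.0003
finger_force: 0.0
```

servo_tool(linear=[[0,0,0],[0,0,0],[0,0,0],[0,0,0],[0,0,0],[0,0,0],[0,0,0],[0,0,0],[0,0,0],[0,0,0]], twist=[0.91,0.91,0.91,0.91,0.91,0.91,0.91,0.91,0,0])

```text
time_s: 2.6
eef_pos: [0.5095, 0.0817, 0.2249]
tool_rot: [0.982, -0.188, -0.0, 0.0]
force: [0.3, -0.1, 0.0]
opening: 0.0005
finger_force: 0.0
```

```bash
python3 - <<'E'
from station import bot
import cv2,numpy as np
s=bot.get_state();print(s['time_s'],s['eef_pos'],s['tool_rot'],s['opening'],s['force'],s['joint_positions'])
n='wrist';m=bot.camera_model(n);p,d=bot.grab_frame(n)
cv2.imwrite('pics/w1.png',p[:,:,::-1]);np.savez('w1.npz',p=p,d=d,**{k:np.array(v) for k,v in m.items()})
E
```

```text
2.6 [0.50952676 0.08167225 0.22486595] [ 9.82229896e-01 -1.87681428e-01 -2.15163745e-04  2.59738874e-04] 0.00047868263407691377 [ 0.32149393 -0.08384765  0.01002885] [ 1.36874156e-01  2.27227701e-01  1.69539441e+00 -3.77540222e-04
  1.21954448e+00  2.08540269e+00]
```

View pics/w1.png

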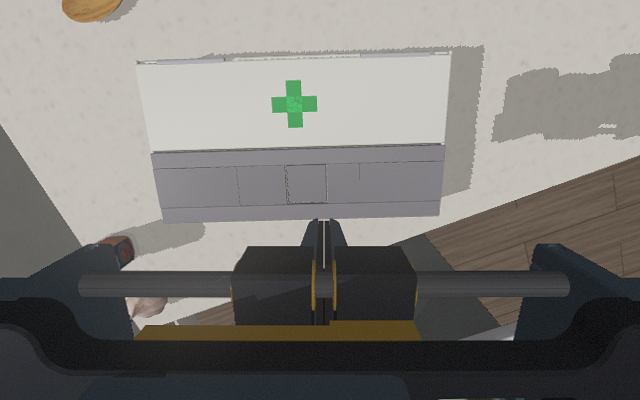

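The wrist view shows the groove from columns 238 to 359, and the button outline at columns 285–327, rows 164–203. Its centre is near (306,183).

```bash
python3 - <<'E'
from h import *
m=np.load('w1.npz')
P=ray(m,[[285,165],[326,164],[327,203],[286,203]],.058);print(P.round(4));c=P.mean(0)
t=ray(np.load('top.npz'),[[279.3,204.5]],.058)[0];print('wrist',c,'top',t)
e=ray(m,[[153,153],[444,145]],.06);y=e[0]-e[1];print('len',np.hypot(*y[:2]),'yaw',np.degrees(np.arctan2(-y[0],y[1])))
x=np.array([.9295,-.3687]);yt=np.array([-.3687,-.9295])
for q in(c,t):
    d=q[:2]-[.5095,.0817];print('tool shift units',d@x/.04,d@yt/.04)
D=m['d'];print('depth btn',np.median(D[175:193,294:318]),'left',np.median(D[175:193,250:275]),'right',np.median(D[175:193,335:352]))
E
```

```text
[[0.5491 0.1125 0.058 ]
 [0.5331 0.0689 0.058 ]
 [0.4897 0.0847 0.058 ]
 [0.5075 0.1295 0.058 ]]
wrist [0.51986015 0.09889024 0.058     ] top [0.51954089 0.09482296 0.058     ]
len 0.32401072815391496 yaw -20.11290947695409
tool shift units 0.0822929770108039 -0.4949528227650321
tool shift units 0.1123642511358919 -0.39749660691892286
depth btn 0.33596206 left 0.3337704 right 0.3339364
```

Both views agree, and the depth there reads 2 mm lower. I'll shift over it and descend to just above the deck.

servo_tool(linear=[[0.1,-0.45,0],[0,0,0.5],[0,0,0.5],[0,0,0.5],[0,0,0.5],[0,0,0.5],[0,0,0.5],[0,0,0.4],[0,0,0.2],[0,0,0],[0,0,0]], twist=[0,0,0,0,0,0,0,0,0,0,0])

```text
time_s: 3.57
eef_pos: [0.5207, 0.0979, 0.0812]
tool_rot: [0.982, -0.188, 0.0, 0.0]
force: [-0.3, -0.3, 0.4]
opening: 0.0007
finger_force: 0.0
```

servo_tool(linear=[[0,0,0.1],[0,0,0.1],[0,0,0.1],[0,0,0.05],[0,0,0],[0,0,0]], twist=[0,0,0,0,0,0])

```text
time_s: 4.07
eef_pos: [0.5208, 0.0981, 0.0671]
tool_rot: [0.982, -0.188, 0.0, -0.0]
force: [-0.2, -1.3, 1.5]
opening: 0.0004
finger_force: 0.3
```

Light contact at the button's depth. Pressing on.

servo_tool(linear=[[0,0,0.04],[0,0,0.04],[0,0,0.04],[0,0,0],[0,0,0],[0,0,0]], twist=[0,0,0,0,0,0])

```text
time_s: 4.57
eef_pos: [0.5207, 0.0981, 0.0624]
tool_rot: [0.982, -0.188, 0.0, -0.0]
force: [-0.4, 0.5, 5.0]
opening: 0.0007
finger_force: 2.5
```

servo_tool(linear=[[0,0,0.03],[0,0,0],[0,0,0],[0,0,0],[0,0,0],[0,0,0],[0,0,0],[0,0,0],[0,0,0],[0,0,0],[0,0,0],[0,0,0]], twist=[0,0,0,0,0,0,0,0,0,0,0,0])

```text
time_s: 5.57
eef_pos: [0.5207, 0.0982, 0.0621]
tool_rot: [0.982, -0.188, 0.0, -0.0]
force: [-1.8, 0.2, 11.2]
opening: 0.0003
finger_force: 5.8
```

```bash
python3 - <<'E'
from station import bot
import cv2
p,d=bot.grab_frame('scene');cv2.imwrite('pics/s2.png',cv2.resize(p[130:310,180:420,::-1],None,fx=2.5,fy=2.5))
E
```

```text
(no output)
```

View pics/s2.png

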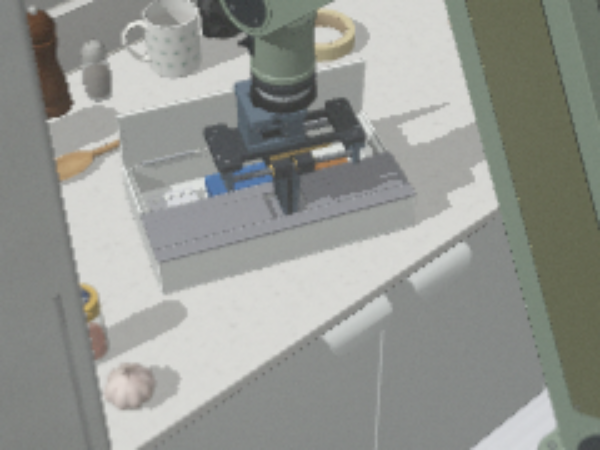

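The crop shows the lid standing open behind the hand, with its top edge from (120,115) to (365,62). Withdrawing straight up, then back.

servo_tool(linear=[[0,0,-0.2],[0,0,-0.4],[-0.3,0,-0.6],[-0.3,0,-0.7],[-0.3,0,-0.7],[-0.3,0,-0.7],[-0.3,0,-0.7],[0,0,-0.3],[0,0,0],[0,0,0],[0,0,0],[0,0,0]], twist=[0,0,0,0,0,0,0,0,0,0,0,0])

```text
time_s: 6.62
eef_pos: [0.464, 0.1199, 0.2311]
tool_rot: [0.982, -0.188, -0.002, 0.001]
force: [0.5, 0.1, -0.3]
opening: 0.0004
finger_force: 0.0
```

```bash
python3 - <<'E'
from station import bot
import cv2
p,d=bot.grab_frame('scene');cv2.imwrite('pics/s3.png',p[:,:,::-1])
print(bot.get_state()['force'])
E
```

```text
[ 0.50474101  0.09876039 -0.17286233]
```

View pics/s3.png

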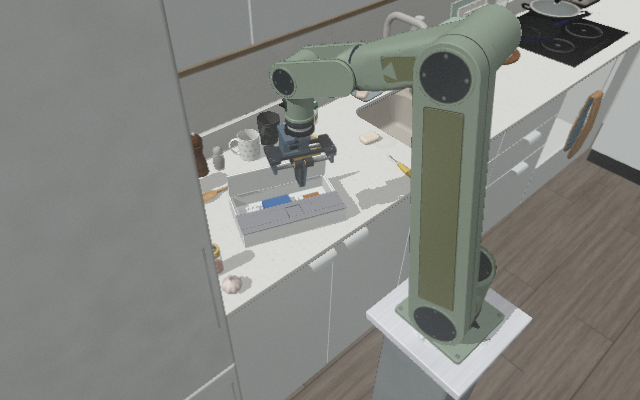

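The lid stands open around (280,180), the hand is clear above, and the bystanders haven't moved.

```bash
python3 -c "
from station import bot
print(bot.finish_job())"
```

```text
the job is handed in; nothing more can be done
None
```

I pressed the hidden button, the lid sprang open, and the hand was clear of the box when I handed the job in at about 7 s. The last picture showed the lid standing open and the jar, garlic, peeler and soap undisturbed, but the hand-in returned no verdict.

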